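Sort the outgoing cartons into their shaped trays

TASK

Sort the four brown cartons on the mail-room bench into the four shallow white trays: the long slim carton goes in the long narrow tray, the oblong one in the oblong tray, the larger square one in the larger square tray and the small square one in the small square tray. Set each one down upright, without dropping it, so that it lies flat on its tray's floor with no part on the rim. Leave the roll of tape and the hand stamp where they are.

Things in the scene. Friction and masses are not known exactly. Their poses are not given: they have to be found in the camera images.
- carton_long_mid (a point): Loose closed brown cardboard long slim carton, 42 x 150 mm in plan (its own x by y) and 58 mm high, 0.1 to 0.35 kg, with a pale strip of tape along the middle of its top. Stands upright on the table or tray. The point is its centre, half-way up; z is up, y runs along its long side. Take it from above across its own x (42 mm).
- carton_oblong_mid (a point): Loose closed brown cardboard oblong carton, a little over half as wide as it is long, 56 x 100 mm in plan (its own x by y) and 60 mm high, 0.1 to 0.35 kg, with a pale strip of tape along the middle of its top. Stands upright on the table or tray. The point is its centre, half-way up; z is up, y runs along its long side. Take it from above across its own x (56 mm).
- carton_square_mid (a point): Loose closed brown cardboard larger square carton, 66 x 66 mm in plan (its own x by y) and 64 mm high, 0.1 to 0.35 kg, with a pale strip of tape along the middle of its top. Stands upright on the table or tray. The point is its centre, half-way up; z is up, y runs along its tape. Take it from above across its own x (66 mm).
- carton_small_mid (a point): Loose closed brown cardboard small square carton, the smallest of the four, 42 x 42 mm in plan (its own x by y) and 56 mm high, 0.1 to 0.35 kg, with a pale strip of tape along the middle of its top. Stands upright on the table or tray. The point is its centre, half-way up; z is up, y runs along its tape. Take it from above across its own x (42 mm).
- tray_long: White plastic long narrow tray, very shallow, fixed to the table; 72 x 180 mm outside (its own x by y), inside 66 x 174 mm, which leaves 12 mm all round its carton. Rim 9 mm above the table and 3 mm thick, floor 3 mm thick (floor's top 3 mm above the table). Origin at the middle of its underside, on the table; z is up, y runs along its long side.
- tray_oblong: White plastic oblong tray, very shallow, fixed to the table; 86 x 130 mm outside (its own x by y), inside 80 x 124 mm, which leaves 12 mm all round its carton. Rim 9 mm above the table and 3 mm thick, floor 3 mm thick (floor's top 3 mm above the table). Origin at the middle of its underside, on the table; z is up, y runs along its long side.
- tray_square: White plastic larger square tray, very shallow, fixed to the table; 96 x 96 mm outside (its own x by y), inside 90 x 90 mm, which leaves 12 mm all round its carton. Rim 9 mm above the table and 3 mm thick, floor 3 mm thick (floor's top 3 mm above the table). Origin at the middle of its underside, on the table; z is up, y runs along its side.
- tray_small: White plastic small square tray, the smallest of the four, very shallow, fixed to the table; 72 x 72 mm outside (its own x by y), inside 66 x 66 mm, which leaves 12 mm all round its carton. Rim 9 mm above the table and 3 mm thick, floor 3 mm thick (floor's top 3 mm above the table). Origin at the middle of its underside, on the table; z is up, y runs along its side.
- tape_roll_mid (a point): Loose roll of amber packing tape lying flat, ring 50 mm across, 19 mm high, in the middle lane; stays where it is. The point is its centre.
- ink_stamp_mid (a point): Loose hand stamp: black block 36 x 30 x 22 mm with a dark wooden knob, 60 mm high in all, standing in the middle lane; stays where it is. The point is its centre, half-way up.
Not all that is in view belongs to the job. Leave any green look-alike of the part that bears carton_small_mid alone. Leave any yellow look-alike of the part that bears carton_oblong_mid alone.

How it is judged:
By the outcome, as a careful person would: the job done as asked, in the order asked, and still so for the second after the job is handed in, with the robot touching nothing.
It also fails if it takes over 115 s, if anything falls off the work surface, if the arm or the gripper's body presses on something with over 40 N, if the wrist force passes 120 N, or if a joint passes its speed limit or range.

ROBOT

A 7-joint arm with a two-finger parallel gripper is mounted at the origin on the work surface. World frame = base frame: x ahead of the robot, y to its left, z up, the work surface at z = 0. Lengths are in mm, angles in rad, forces in N, time in s.
With the tool pointing down it reaches from about 400 to 900 mm from the base axis. Payload 5.6 kg.
Tool frame: the origin (TCP) lies midway between the tips of the shut fingers; the grasp point (between the pads) lies 19 mm behind it; z points along the fingers, y is the line along which they close (so a half turn about z gives the same grasp; the last joint's range is limited). The gripper opens to 92 mm and grips with 3 to 60 N. Pads are 20 mm wide; open, the fingers measure 128 mm over their backs; the gripper's body (75 mm by 189 mm) begins 69 mm behind the grasp point.
Start: joints at [1.257, 0.468, -0.012, 1.603, 0.006, 1.071, -0.056], TCP at [173.834, -626.331, 214.592] pointing down, gripper open.
Joint ranges: [-2.53, 2.53], [-0.31, 2.02], [-1.57, 1.55], [0.28, 2.44], [-1.29, 4.43], [0.15, 1.84], [-2.92, 2.92]. Speed limits (rad/s): [2.57, 2.57, 3.14, 3.14, 3.14, 3.14, 3.14].

INTERFACE

Orientations are given as a rotation vector (axis times angle).
In Python, from cell import robot, grip, kin, viewer gives the robot as it stands. Calls block until the motion is done:
- robot.movep(position, orientation): joint-space move of the TCP to a pose.
- robot.servo_line(position, feed=150, rotation=None): straight line of the TCP; rotation=None keeps the orientation; feed is the mean speed in mm/s.
- robot.goto_joints(angles): joint-space move.
- grip(opening, newtons=None): opening from 0.0 (shut) to 1.0 (fully open); newtons is the grip in N (None keeps the last); returns when the fingers have stopped.
- robot.hold(seconds).
- kin.ik(position, orientation): joint angles nearest the present ones, or None.
- robot.observe(): the state.
- viewer.read_camera(name): name is "scene" or "side" or "wrist"; returns the picture (384x512x3 uint8, red, green, blue); there is no depth.
- viewer.camera_info(name): a dict with "camera_matrix" (3x3 intrinsics, pixels), "R" (3x3) and "t" (3): a world point X has camera coordinates R X + t. Camera axes: x right, y down, z forward; pixel columns grow to the right and rows downward; lengths in mm; the calibration is good to about 2 mm. A picture is of the moment at which its call begins: read the wrist's pose just before it. camera_info takes no time and is no camera call; for the wrist camera it gives the pose at the moment of the call.
A pose or a line that the arm cannot do raises robot.IKError and nothing moves.
- robot.job_done(): hands the job in; it is judged then, once.
Trained networks look in the newest picture that a camera, given by its name, has taken for a name from the list of things; names that differ only in an ending like _2 or _b are one class to them, and where a whole thing is asked for, a point or a joint stands for the part that bears it (a point fixed in the world has none). Each returns a list of dicts, best first, with "confidence" (0 to 1); they miss things now and then, are a little off and sometimes report something else, mostly with a low value. They report only what shows in the picture. A call takes as long as a camera call. They do not tell look-alikes from the thing itself.
- viewer.silhouettes(name, camera): "mask" (384x512 bool, what is visible of it).
- viewer.pinpoint(name, camera): "at" ([x, y, z] in mm, in the coordinates of the camera as it stood for that picture, good to about 4 mm: a listed point, or the origin of a listed thing).
The state is a dict: "t": time; "joints": joint angles; "joint_velocities": joint speeds; "joint_torque": joint torques, N m; "tcp_pos": TCP position; "tcp_rot": TCP orientation; "contact_force": force on the tool from outside, world axes, zero at the start; "wrist_torque": the same for the moment, N m; "grip_width": opening from 0.0 (shut) to 1.0 (fully open); "grip_force": force on a finger pad.
Only numpy, scipy, OpenCV 4.12 (cv2) and the standard library are available. Lean on these libraries where they do the work, as an engineer would, in place of code of your own. Each camera call takes 0.05 s, during which the arm holds its last target. There are 200 camera calls.

## Working session

There is one attempt and no reset: what is moved stays moved. The work goes in short steps, each a Python script; the robot and the scene stay as the last script left them, time stands still between calls to the robot, and variables do not carry over. Pictures are saved under pics/ and viewed, at most 14 in all, crops included, and the job is handed in when it is done.

```bash
mkdir -p pics; ls
python3 - <<'E'
from cell import robot, grip, kin, viewer
import cv2,numpy as np
ims=[]
for c in("scene","side"):
    im=viewer.read_camera(c); ims.append(im)
    i=viewer.camera_info(c); R=np.array(i["R"]);t=np.array(i["t"])
    print(c,"cam at",(-R.T@t).round(), np.array(i["camera_matrix"]).round(0).tolist())
    for n in["carton_long_mid","carton_oblong_mid","carton_square_mid","carton_small_mid","tray_long","tray_oblong","tray_square","tray_small","tape_roll_mid","ink_stamp_mid"]:
        for d in viewer.pinpoint(n,c):
            X=R.T@(np.array(d["at"])-t); p=np.array(i["camera_matrix"])@np.array(d["at"])
            print(n,round(d["confidence"],2),X.round(0),(p[:2]/p[2]).round())
    cv2.imwrite(f"pics/{c}0.png",cv2.resize(im[:,:,::-1],(800,600)))
print(robot.observe())
E
```

```text
pics
scene cam at [1002. -234. 1051.] [[496.0, 0.0, 252.0], [0.0, 496.0, 190.0], [0.0, 0.0, 1.0]]
carton_long_mid 0.83 [438. 336.  24.] [362. 146.]
carton_oblong_mid 0.93 [295. 188.  28.] [285. 124.]
carton_oblong_mid 0.64 [595. 137.  32.] [324. 223.]
carton_square_mid 0.94 [ 424. -126.   29.] [190. 207.]
carton_small_mid 0.8 [612. 327.  29.] [397. 200.]
carton_small_mid 0.69 [ 439. -335.   -3.] [109. 252.]
carton_small_mid 0.64 [550. 397.  29.] [407. 170.]
tray_long 0.62 [ 441. -339.   -2.] [108. 253.]
tray_oblong 0.75 [446. 132.   1.] [291. 182.]
tray_oblong 0.48 [ 607. -322.    1.] [137. 314.]
tray_square 0.61 [ 606. -147.    3.] [212. 281.]
tray_small 0.79 [ 608. -322.    1.] [137. 314.]
tape_roll_mid 0.68 [444. 137.   3.] [293. 180.]
tape_roll_mid 0.6 [618.  -1.   7.] [274. 259.]
ink_stamp_mid 0.7 [446.  -1.  25.] [243. 196.]
side cam at [ 417. -720.  939.] [[448.0, 0.0, 262.0], [0.0, 448.0, 190.0], [0.0, 0.0, 1.0]]
carton_long_mid 0.59 [439. 334.  25.] [254. 121.]
carton_oblong_mid 0.9 [589. 137.  32.] [311. 164.]
carton_oblong_mid 0.56 [294. 193.  31.] [205. 154.]
carton_squar
[... 661 characters left out ...]
4, -0.01157501,  1.60270794,  0.00603126,
        1.07142418, -0.05629083]), 'joint_velocities': array([-1.58451390e-03, -3.03314287e-04,  3.67620359e-04, -4.90032158e-05,
        1.91955954e-04,  1.41243555e-04, -5.20530573e-04]), 'joint_torque': array([ 1.68869906e-04, -5.20424223e+01, -1.22703789e-02, -2.44055074e+01,
       -5.67079301e-02,  1.14763429e-02,  4.58304089e-05]), 'tcp_pos': array([ 173.79143609, -626.3270927 ,  214.55962395]), 'tcp_rot': array([-3.11282490e+00, -4.23919366e-01,  1.35160575e-04]), 'contact_force': array([-0.14402586,  0.08484314,  0.67712622]), 'wrist_torque': array([-0.04189051,  0.00942654,  0.03408281]), 'grip_force': 0.0, 'grip_width': 1.0021109688930891}
```

View pics/scene0.png

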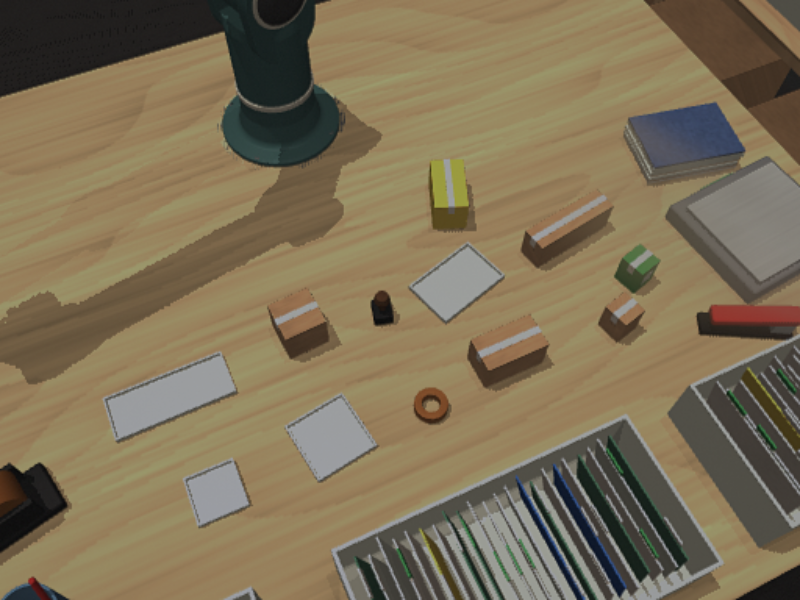

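View pics/side0.png

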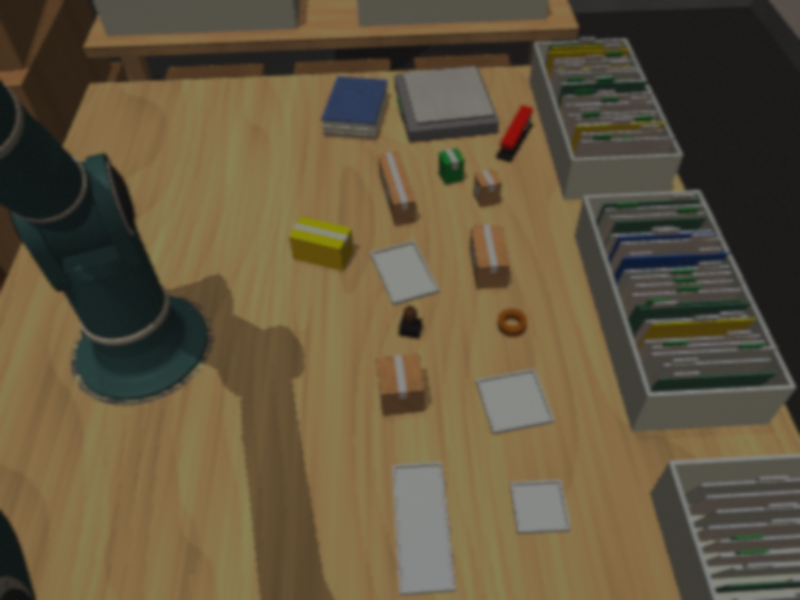

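The scene picture (512x384 pixels) shows these candidates:
- **Long carton:** (362,146), the only one of its kind.
- **Oblong carton:** brown at (324,223). The yellow one at (285,124) is a decoy.
- **Larger square carton:** (190,207).
- **Small carton:** brown at (397,200). The green one at (407,170) is a decoy.
- **Trays:** long (108,253), oblong (291,182), square (212,281), small (137,314).

Next I'll look from above with the wrist camera.

```bash
cat > h.py <<'E'
from cell import robot, grip, kin, viewer
import cv2,numpy as np
from scipy.spatial.transform import Rotation as Ro
def rot(yaw): return (Ro.from_euler('z',yaw)*Ro.from_euler('x',np.pi)).as_rotvec()
def camtool():
    o=robot.observe(); i=viewer.camera_info("wrist"); R=np.array(i["R"]); c=-R.T@np.array(i["t"])
    T=Ro.from_rotvec(o["tcp_rot"]); return T.inv().apply(c-o["tcp_pos"]), T.inv().apply(R.T[:,2])
def yaw_near(px,py,z,base,period):
    "yaw = base + k*period whose IK is nearest the joints' middle for the last joint"
    best=None
    for k in range(-4,5):
        y=base+k*period
        if abs(y)>np.pi+.01: continue
        q=kin.ik([px,py,z],rot(y))
        if q is None: continue
        c=abs(np.array(q)[6])+.5*np.abs(np.array(q)-robot.observe()["joints"]).max()
        if best is None or c<best[0]: best=(c,y)
    return best[1]
def look(x,y,h=330):
    off,_=camtool(); yaw=yaw_near(x,y,h,np.arctan2(y,x),np.pi/2)
    p=np.array([x,y,h])-np.r_[Ro.from_rotvec(rot(yaw)).apply(off)[:2],0]
    robot.movep(p,rot(yaw)); robot.hold(.25)
    info=viewer.camera_info("wrist"); return viewer.read_camera("wrist"),info
def toplane(px,info,z):
    K=np.array(info["camera_matrix"]);R=np.array(info["R"]);t=np.array(info["t"]);c=-R.T@t
    d=(R.T@np.linalg.inv(K)@np.c_[px,np.ones(len(px))].T).T
    return (c+d*((z-c[2])/d[:,2])[:,None])[:,:2]
def rect(mask,info,z):
    cs,_=cv2.findContours(mask.astype(np.uint8),cv2.RETR_EXTERNAL,cv2.CHAIN_APPROX_NONE)
    c=max(cs,key=cv2.contourArea)[:,0,:].astype(float)
    r=cv2.minAreaRect(toplane(c,info,z).astype(np.float32))
    (cx,cy),(w,h),a=r; a=np.radians(a)
    if w<h: return np.array([cx,cy]),w,h,a      # a = direction of the short side (own x)
    return np.array([cx,cy]),h,w,a+np.pi/2
def save(n,im): cv2.imwrite(f"pics/{n}.png",im[:,:,::-1])
def measure(name,x,y,z,h=330):
    im,info=look(x,y,h); res=[]
    for d in viewer.silhouettes(name,"wrist"):
        if d["mask"].sum()<50: continue
        c,w,l,a=rect(d["mask"],info,z)
        print(name,round(d["confidence"],2),c.round(1),"w,l",round(w,1),round(l,1),"deg",round(np.degrees(a),1),"rgb",im[d["mask"]].mean(0).round())
        res.append((c,w,l,a))
    return im,res
E
python3 - <<'E'
from h import *
print(camtool())
im,_=measure("tray_long",439,-337,9); save("w_tl",im)
print(robot.observe()["t"],robot.observe()["tcp_pos"],viewer.camera_info("wrist")["camera_matrix"])
E
```

```text
(array([ 7.25461710e+01,  7.74771397e-02, -1.71270001e+02]), array([-0.25830669,  0.00165229,  0.96606155]))
tray_long 0.6 [ 445.7 -338.1] w,l 74.0 181.2 deg 1.0 rgb [183. 184. 183.]
2.7333 [ 394.36593892 -394.97126801  329.71677343] [[286.92749052   0.         255.62795934]
 [  0.         286.92749052 187.85567562]
 [  0.           0.           1.        ]]
```

View pics/w_tl.png

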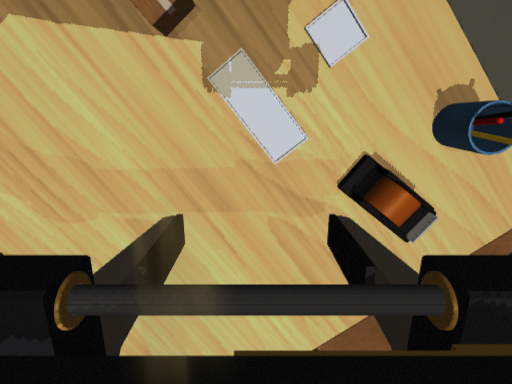

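The wrist view shows the long tray at (257,105), 74x181 mm measured against 72x180 given, so the method is sound. I'll sweep the rest the same way.

Run:
```python
from h import *
T=[("tray_small",606,-321,9),("tray_square",604,-148,9),("carton_square_mid",424,-124,64),("tray_oblong",446,133,9),
("carton_oblong_mid",592,137,60),("carton_small_mid",616,324,56),("carton_long_mid",439,335,58)]
cr=[]
for n,x,y,z in T:
    im,r=measure(n,x,y,z); cr.append(cv2.resize(im[0:240,136:376],(260,260)))
    if n=="carton_small_mid": sm=im
cr.append(cr[0]*0)
big=np.vstack([np.hstack(cr[1:4]),np.hstack(cr[4:7])]); save("w_sweep",big)
print(robot.observe()["t"])
```

```text
tray_small 0.82 [ 610.5 -320. ] w,l 73.5 73.6 deg 178.8 rgb [205. 207. 211.]
tray_square 0.79 [ 600.9 -148.5] w,l 97.6 98.2 deg 8.5 rgb [190. 191. 191.]
carton_square_mid 0.92 [ 425.9 -126.7] w,l 66.3 68.4 deg 3.1 rgb [157. 116.  78.]
tray_oblong 0.86 [443.2 132.8] w,l 88.0 130.7 deg 16.4 rgb [184. 184. 177.]
carton_oblong_mid 0.94 [309.6 186.5] w,l 59.5 129.6 deg 68.6 rgb [184. 183.  66.]
carton_oblong_mid 0.76 [595.7 136.9] w,l 56.0 100.6 deg 0.1 rgb [174. 131.  90.]
carton_small_mid 0.83 [615.5 322.1] w,l 41.1 42.6 deg 16.5 rgb [187. 148. 107.]
carton_small_mid 0.83 [554.  391.1] w,l 43.0 49.0 deg 15.6 rgb [ 91. 170. 104.]
carton_long_mid 0.81 [438.9 334. ] w,l 43.3 152.9 deg 9.7 rgb [190. 153. 111.]
10.575
```

View pics/w_sweep.png

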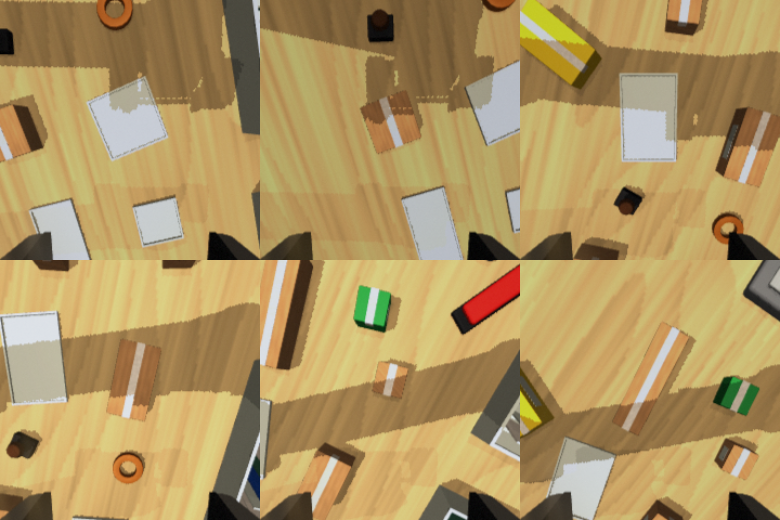

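The sweep crops show brown cartons with tape at the expected spots. The small brown carton is next to the green decoy, and the mask colours agree: brown (187,148,107), green (91,170,104). Measured sizes match the given ones. I'll take the long carton first, and estimate where the file bins are for clearance.

```bash
cat >> h.py <<'E'
def contact(): return robot.observe()["contact_force"]
def pick(c,a,zt=22,period=np.pi):
    yaw=yaw_near(*c,zt,a-np.pi/2,period); grip(1.0)
    robot.movep([*c,150],rot(yaw)); robot.servo_line([*c,zt],feed=120); robot.hold(.1)
    grip(0.0,20); o=robot.observe(); print("grip mm",round(o["grip_width"]*92,1),"F",round(o["grip_force"],1),"tcp",o["tcp_pos"].round(1))
    robot.servo_line([*c,170],feed=150); o=robot.observe(); print("lifted",round(o["grip_width"]*92,1),"Fz",contact()[2].round(2))
def place(c,a,zt=22,period=np.pi):
    yaw=yaw_near(*c,zt+3,a-np.pi/2,period)
    robot.movep([*c,170],rot(yaw)); robot.servo_line([*c,zt+13],feed=120); robot.servo_line([*c,zt+5.5],feed=30); robot.hold(.3)
    f0=contact()[2]; z=zt+5.5
    while z>zt+1 and contact()[2]-f0<1.5:
        z-=.5; robot.servo_line([*c,z],feed=15); robot.hold(.05)
    o=robot.observe(); print("down z",z,o["tcp_pos"].round(1),"dF",round(contact()[2]-f0,2)); 
    grip(min(1,o["grip_width"]+.08)); robot.hold(.1); grip(1.0); robot.servo_line([*c,150],feed=150)
E
python3 - <<'E'
from h import *
i=viewer.camera_info("scene");j=viewer.camera_info("side")
for z in(0,60,120): print(z,toplane(np.array([[214,352],[402,267]])*1.,i,z).round(),toplane(np.array([[374,125],[406,246],[404,272]])*1.,j,z).round())
pick([438.9,334.0],np.radians(9.7)); place([445.7,-338.1],np.radians(1.0))
im,_=measure("carton_long_mid",445.7,-338.1,61); save("p1",im[0:240,100:420])
print(robot.observe()["t"])
E
```

```text
0 [[ 749. -202.]
 [ 753.  256.]] [[ 813.  319.]
 [ 796. -128.]
 [ 772. -200.]]
60 [[ 764. -204.]
 [ 767.  228.]] [[ 788.  252.]
 [ 771. -166.]
 [ 749. -233.]]
120 [[ 778. -206.]
 [ 781.  200.]] [[ 763.  186.]
 [ 747. -204.]
 [ 726. -266.]]
grip mm 41.8 F 20.0 tcp [439. 334.  22.]
lifted 41.9 Fz -2.48
down z 24.5 [ 445.7 -338.1   25. ] dF 6.8
carton_long_mid 0.64 [ 446.2 -338.1] w,l 44.3 149.6 deg 1.4 rgb [177. 140. 103.]
24.325
```

View pics/p1.png

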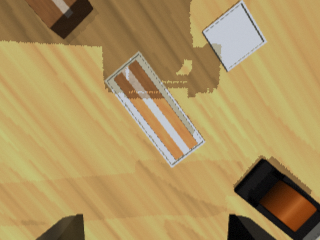

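The carton sits centred in the long tray at crop (155,110). The bin edge is at x of about 750 or more, which is clear. On to the other three, in order.

Run:
```python
from h import *
r=np.radians; cr=[]
for n,c,a,t,b,w,h in[("carton_oblong_mid",[595.7,136.9],.1,[443.2,132.8],16.4,56,60),
 ("carton_square_mid",[425.9,-126.7],3.1,[600.9,-148.5],8.5,66,64),("carton_small_mid",[615.5,322.1],16.5,[610.5,-320],-1.2,42,56)]:
    pick(c,r(a)); 
    if abs(robot.observe()["grip_width"]*92-w)>4: print("BAD GRIP",n); break
    place(t,r(b)); im,_=measure(n,*t,h+3); cr.append(im[0:240,136:376])
    print(n,"t",robot.observe()["t"])
save("p2",np.hstack(cr))
save("p3",cv2.resize(viewer.read_camera("scene"),(800,600)))
```

```text
grip mm 55.9 F 20.0 tcp [595.7 136.9  22. ]
lifted 56.0 Fz -1.14
down z 24.5 [443.2 132.8  24.9] dF 6.87
carton_oblong_mid 0.86 [303.1 187.7] w,l 58.8 116.4 deg 67.6 rgb [188. 189.  70.]
carton_oblong_mid 0.69 [443.  132.1] w,l 55.7 101.2 deg 17.2 rgb [160. 121.  83.]
carton_oblong_mid t 37.3417
grip mm 66.0 F 19.9 tcp [ 425.9 -126.8   22.1]
lifted 66.1 Fz -2.59
down z 25.0 [ 601.  -148.5   25.2] dF 2.16
carton_square_mid 0.92 [ 600.7 -147.9] w,l 65.7 65.9 deg 8.9 rgb [175. 131.  89.]
carton_square_mid t 48.775
grip mm 42.1 F 19.8 tcp [615.6 322.2  22. ]
lifted 42.5 Fz -0.89
down z 24.5 [ 610.5 -320.    24.9] dF 4.58
carton_small_mid 0.67 [ 610.4 -320.3] w,l 42.2 42.6 deg 177.4 rgb [209. 170. 127.]
carton_small_mid t 63.675
```

View pics/p2.png

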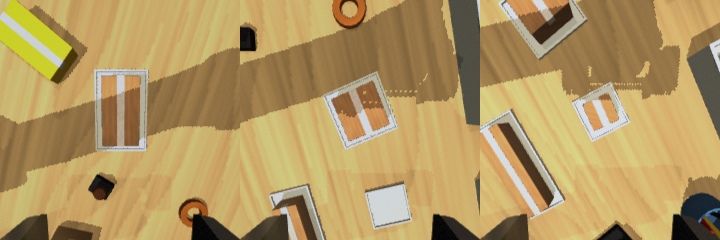

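View pics/p3.png

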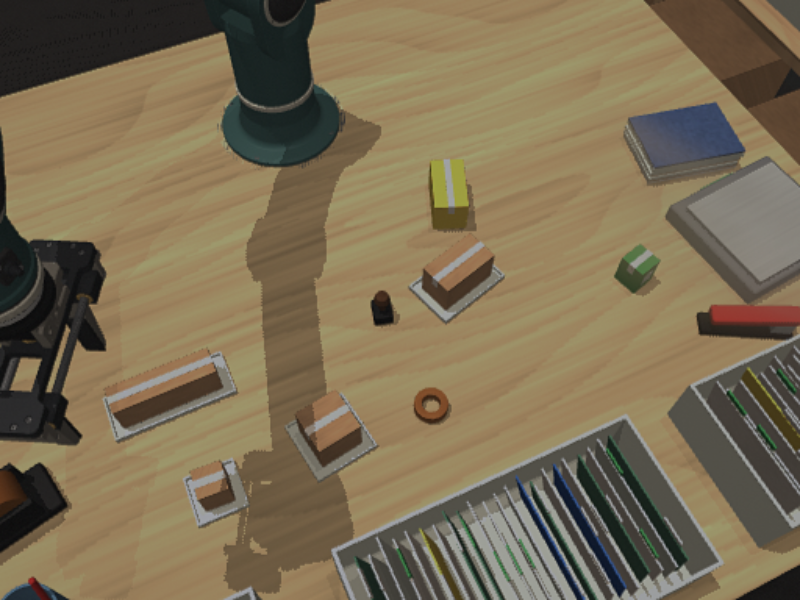

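All four cartons sit centred in their trays: long (170,395), oblong (457,278), square (332,435), small (215,490). The tape (431,404), the stamp (381,308) and both decoys haven't moved.

```bash
python3 -c "
from cell import robot
print(robot.job_done())"
```

```text
the job is handed in; nothing more can be done
None
```

All four brown cartons are in their matching trays, centred and flat inside the rims in the final pictures; the tape roll, hand stamp and both look-alikes were left alone, and the job was handed in at about 64 s of the 115 s allowed.

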